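Seat a press roller in the V-blocks and clamp it endwise

TASK

Take the steel press roller out of its wooden rest and lower it gently into the two V-blocks of the grey holding fixture, letting it bear on them while you still hold it before you let go, so that it lies centred in the Vs. Then gently push the red clamp jaw along until it has slid the roller against the blue end stop and its sprung brass nose is pressed in about half way, and leave the roller clamped there. Leave everything else on the bench where it is.

Things in the scene. Friction and masses are not known exactly. Their poses are not given: they have to be found in the camera images.
- roller: Steel roller with two thin brass bands: plain cylinder 40 mm in diameter, 130 mm long, 0.22 to 0.38 kg. Origin at its centre, x along its axis; both ends alike. It starts level in the wooden rest, axis 48 mm above the table. Grip it from above across its middle: rest and V-blocks both leave a gap there.
- rest: Fixed wooden rest: board 150 x 100 x 10 mm with two wooden Vs, each 18 mm thick, centred 48 mm either side of the middle (78 mm free between them). Origin under the middle at table level, x along the Vs.
- fixture: Fixed grey holding fixture. Base plate 12 mm thick, 90 mm wide, x = -180 to +110 mm. Origin at table level midway between its two dark V-blocks, x along the V towards the blue end stop, z up; the V's middle plane is y = 0. The 90-degree V-blocks (20 mm thick, 68 mm wide) are centred at x = +46 and -46 mm: 72 mm free between them, down to the base plate.
- vee_mid (a point): Point fixed to the fixture, 74 mm above its origin: the MEAN place of a seated roller's axis. The V-blocks are locked at a height that differs every time and is not measured: the seated axis lies up to 8 mm above or below this point and must be felt or seen. Set the roller down with its centre within 4 mm of here along the V, to clear the end stop.
- stop_mid (a point): Point fixed to the fixture at x = +75 mm, height 74 mm: the MEAN place of the blue stop's flat face (50 mm wide, top 100 mm above the table). The stop is locked, unmeasured, up to 8 mm either side of it along x, so a roller set down at vee_mid must slide 2 to 18 mm along the V to meet it, against up to 6 N of friction.
- jaw: Red clamp jaw sliding along the fixture's +x by up to 65 mm; 9 N of friction holds it where it is left. Origin at table level under the rear face of its push plate, on the V's middle plane, axes as the fixture's; it starts at fixture x = -150 to -135 mm. Its brass nose (26 mm disc, 74 mm up) ends 55 mm ahead and springs in by up to 10 mm at 2 N per mm (half way: 10 N, so 19 N on the plate).
- jaw_plate (a point): Middle of the rear face of the jaw's upright push plate, 95 mm above the table. The plate is 44 mm wide, 10 mm thick, from 48 to 118 mm above the table, with free space behind it: push here towards the stop, e.g. with closed fingers reaching down behind it.
- jar: Bystander: amber jar, 60 mm across, 85 mm tall; origin under its centre.
- spool: Bystander: blue thread spool, 44 mm across, 55 mm tall; origin under its centre.
- mallet: Bystander: hammer lying on the bench; origin underneath, x along it.
- brush: Bystander: brush lying on the bench; origin underneath, x along it.
- ruler: Bystander: steel ruler 300 x 30 x 4 mm lying on the bench; origin under its centre.
- collar: Bystander: brass collar, 48 mm across, 22 mm tall; origin under its centre.
Things that resemble listed ones, but are neither listed nor needed, are in the scene too. What is shaped like the roller but green, pink or purple is not meant.

How it is judged (in metres and radians):
On the way, in this order (a step that is already met when the one before it is completed fails the run):
1. the roller bears on the V-blocks with more than 2 N while it is still held, in line with the V (contact force between roller and fixture above 2 N and contact force between the fingers and roller above 2 N and contact force between jaw and roller below 0.2 N and angle between the x axis of roller and the x axis of fixture, either way round below 0.08 rad and y of roller in the frame of fixture between -0.005 and 0.005 m and x of roller in the frame of fixture between -0.02 and 0.025 m), for 0.2 s.
2. with the roller let go, the jaw's nose presses it against the stop with more than 6 N, the roller standing still (contact force between jaw and roller above 6 N and contact force between the fingers and roller below 0.2 N and linear speed of roller below 0.003 m/s and angle between the x axis of roller and the x axis of fixture, either way round below 0.04 rad and y of roller in the frame of fixture between -0.003 and 0.003 m), for 0.2 s.
At the end, for the whole second after the job is handed in: Roller still in both V-blocks: centre within 3 mm of the V's middle plane, axis within 0.04 rad of the V and 62 to 85 mm above the table, centre 2 mm behind to 22 mm ahead (x) of the fixture's origin; jaw at rest, still pressing on it with over 4 N (contact force between jaw and roller above 4 N and angle between the x axis of roller and the x axis of fixture, either way round below 0.04 rad and y of roller in the frame of fixture between -0.003 and 0.003 m and x of roller in the frame of fixture between -0.002 and 0.022 m and height (world z) of roller between 0.062 and 0.085 m and linear speed of roller below 0.005 m/s and linear speed of jaw below 0.003 m/s); the robot touches nothing.
It fails at once if the roller is forced into the Vs with more than 40 N (summed over the flanks; about 25 N downwards) while it is being set down (contact force between roller and fixture above 40 N and contact force between jaw and roller below 0.5 N).
It fails at once if the jaw presses on the roller with more than 19 N (contact force between jaw and roller above 19 N).
It fails at once if a bystander is moved by more than 30 mm (distance of any of jar, spool, mallet, brush, ruler, collar from where it was at the start of the episode above 0.03 m).
It also fails if it takes over 61 s, if anything falls off the work surface, if the arm or the gripper's body presses on something with over 40 N, if the wrist force passes 120 N, or if a joint passes its speed limit or range.

ROBOT

A 6-joint arm with a two-finger parallel gripper is mounted at the origin on the work surface. World frame = base frame: x ahead of the robot, y to its left, z up, the work surface at z = 0. Lengths are in mm, angles in degrees, forces in N, time in s.
With the tool pointing down it reaches from about 300 to 850 mm from the base axis. Payload 4.2 kg.
Tool frame: the origin (TCP) lies on the centre line of the jaws, within the pads' length; the fingertips stand 14 mm ahead of it and the grasp point (between the pads) lies 5 mm behind it; z points along the fingers, y is the direction in which the jaws open and shut (so a half turn about z gives the same grasp; the last joint's range is limited). The gripper opens to 91 mm and grips with 3 to 60 N. Pads are 32 mm wide; open, the fingers measure 118 mm over their backs; the gripper's body (76 mm by 178 mm) begins 60 mm behind the grasp point.
Start: joints at [-77.235, 18.312, 89.639, -0, 72.044, -1.146], TCP at [138.244, -558.149, 227.976] pointing down, gripper open.
Joint ranges: [-177.97, 177.97], [-48.28, 115.42], [12.27, 149.76], [-77.06, 257.06], [2.81, 150.46], [-146.56, 146.56]. Speed limits (degrees/s): [147.25, 147.25, 180, 180, 180, 180].

INTERFACE

Orientations are given as [roll, pitch, yaw] about the fixed x, y, z axes, in that order (R = Rz(yaw) Ry(pitch) Rx(roll)).
In Python, from workcell import env gives the robot as it stands.
- The arm moves only by the tool play_rows, never from a script. Its argument "increments" is a list of rows, each a list of 5 numbers: the shift along the world's x, y, z in mm, then the turn about the world's z in degrees, then the closure, from 0 (fully open) to 1 (shut). In form: [[x, y, z, yaw, fingers], ...]. A call has 1 to 20 rows; each row shifts and turns the commanded pose from where the row before left it; what a row does not reach is not made up. A row lasts 1/8 s, in which the tool goes at most 62.5 mm and 10.7 degrees, less where a joint would pass 70% of its speed; a pose out of reach is approached as far as the arm can. A call is refused whole if a number of a shift passes 62.5 or a number of a turn 10.7, either way. A call with a gripper value outside its range is refused whole. The fingers move at their own pace and stop on an object; "newtons" is the grip in N (left out, the last holds). Time passes only in rows, so rows that do not move let the fingers close. It gives the time, the measured TCP pose, the force and the opening at its end, in the units of the state.
- env.state(): the state, without advancing time (a new reading comes with each control period).
- env.grab_frame(name): name is "scene" or "top"; returns the picture (420x560x3 uint8, red, green, blue); there is no depth.
- env.calibration(name): a dict with "fx", "fy", "cx", "cy" (pixels), "R" (3x3) and "t" (3): a world point X has camera coordinates R X + t. Camera axes: x right, y down, z forward; pixel columns grow to the right and rows downward; lengths in mm; the calibration is good to about 2 mm. A picture is of the moment at which its call begins. calibration takes no time and is no camera call.
- env.job_done(): hands the job in, once; it reports no verdict.
The state is a dict: "time_s": time; "qpos": joint angles; "qvel": joint speeds; "effort": joint torques, N m; "ee_pos": TCP position; "ee_rot": TCP orientation; "force": force on the tool from outside, world axes, zero at the start; "torque": the same for the moment, N m; "gripper_width": finger opening in mm.
Only numpy, scipy, OpenCV 4.12 (cv2) and the standard library are available. Lean on these libraries where they do the work, as an engineer would, in place of code of your own. Each camera call takes 0.05 s, during which the arm holds its last target.

## Working session

There is one attempt and no reset: what is moved stays moved. The work goes in short steps, Python scripts to look and compute and a tool call to move; the robot and the scene stay as the last step left them, time stands still between calls to the robot, and variables do not carry over. Pictures are saved under pics/ and viewed, and the job is handed in when it is done.

Besides the shell and the picture viewer there is one more tool, called after ">>>" as name(argument=value, ...) on one line, values as JSON. play_rows: Moves the arm, as the interface text tells. Its arguments: {"type":"object","properties":{"increments":{"type":"array"},"newtons":{"type":"number"}},"required":["increments"]}

```bash
mkdir -p pics
cat > h.py <<'E'
import numpy as np, cv2
from workcell import env
def snap(n,f):
    im=env.grab_frame(n); np.save('pics/'+f+'.npy',im); cv2.imwrite('pics/'+f+'.png',im[:,:,::-1]); return im
def crop(f,o,x0,y0,x1,y1,k):
    im=np.load('pics/'+f+'.npy')[y0:y1,x0:x1,::-1]
    cv2.imwrite('pics/'+o+'.png',cv2.resize(im,None,fx=k,fy=k,interpolation=cv2.INTER_CUBIC))
def C(n):
    c=env.calibration(n); return c,np.array(c['R']),np.array(c['t'])
def back(n,u,v,z):
    c,R,t=C(n); d=R.T@np.array([(u-c['cx'])/c['fx'],(v-c['cy'])/c['fy'],1]); o=-R.T@t
    return o+d*(z-o[2])/d[2]
def proj(n,X):
    c,R,t=C(n); p=R@np.array(X,float)+t; return np.array([c['fx']*p[0]/p[2]+c['cx'],c['fy']*p[1]/p[2]+c['cy']])
E
python3 - <<'E'
from h import *
snap('top','t0');snap('scene','s0')
for n in('top','scene'):
    c,R,t=C(n);print(n,c,-R.T@t)
print(env.state())
E
```

```text
top {'fx': 421.34449856130686, 'fy': 421.34449856130686, 'cx': 278.1499189414242, 'cy': 212.17712322941554, 'R': array([[-0.02383521, -0.99961969,  0.01386954],
       [-0.98069827,  0.02068636, -0.19442988],
       [ 0.19406902, -0.01823611, -0.98081836]]), 't': array([ -22.2067385 ,  552.66288088, 1025.29398697])} [ 342.48842833  -14.93350369 1113.38934151]
scene {'fx': 450.35314099145194, 'fy': 450.35314099145194, 'cx': 279.31600596049793, 'cy': 211.70201960782313, 'R': array([[-0.0794284 ,  0.99677958, -0.01102701],
       [ 0.8457195 ,  0.06152722, -0.5300688 ],
       [-0.52768329, -0.05142828, -0.84788294]]), 't': array([  71.76744404, -384.86573165, 1731.57010736])} [1244.90944417   41.19506172 1264.95481216]
{'time_s': 0.1, 'qpos': array([-7.72349069e+01,  1.83486232e+01,  8.96970003e+01, -2.98735525e-04,
        7.20400613e+01, -1.14611758e+00]), 'qvel': array([ 0.02696949, -0.11106804, -0.15587455,  0.05661952,  0.10162944,
        0.03840064]), 'effort': array([ 1.26889149e-04, -4.13333094e+01, -2.32508934e+01,  7.29175843e-02,
        4.21757600e-02, -6.47381898e-05]), 'ee_pos': array([ 138.15204172, -557.75814587,  227.21420284]), 'ee_rot': array([-1.79914327e+02, -1.42989856e-03,  1.39113019e+01]), 'force': array([-0.32304423, -0.22673068, -0.08884793]), 'torque': array([-0.05168818, -0.02161807, -0.00200384]), 'gripper_width': 91.05611098452972}
```

View pics/t0.png

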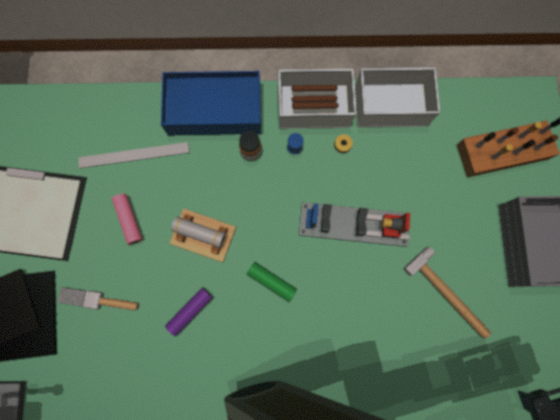

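View pics/s0.png

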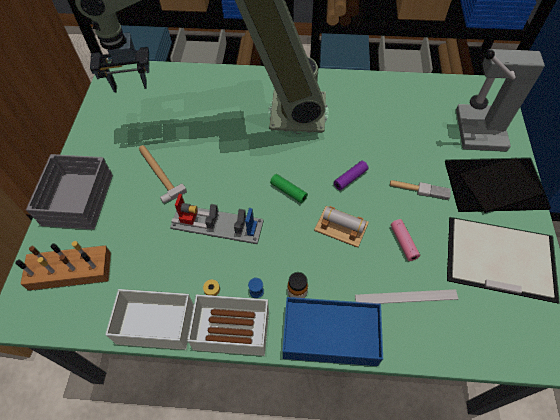

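The top view has the roller in its rest near (200,233) and the fixture near (355,224), with the blue stop on its left and the red jaw on its right. I'll enlarge both.

Run:
```python
from h import *
crop('t0','t0f',290,190,420,260,6)
crop('t0','t0r',160,195,245,270,8)
crop('s0','s0f',160,180,280,250,6)
crop('s0','s0r',305,195,380,250,8)
```

```text
(no output)
```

View pics/t0f.png

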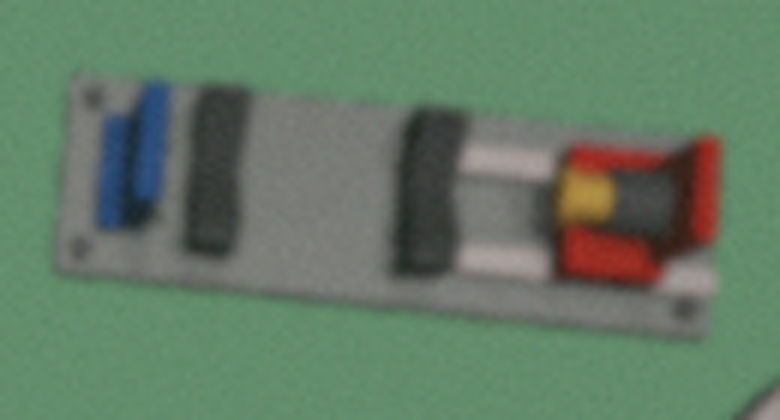

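View pics/t0r.png

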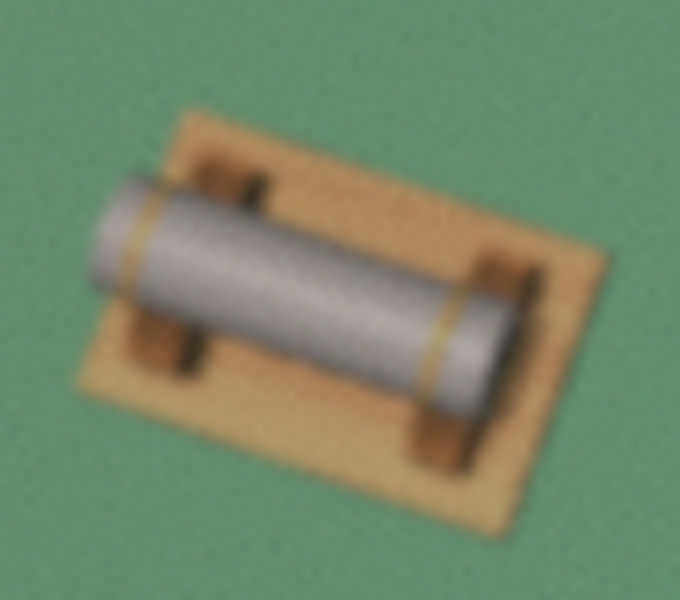

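View pics/s0f.png

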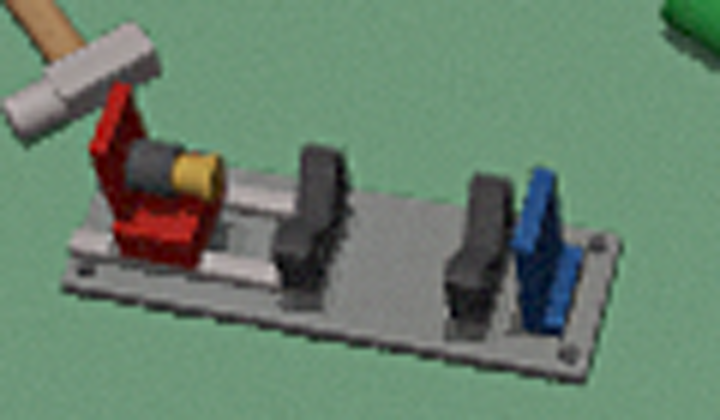

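View pics/s0r.png

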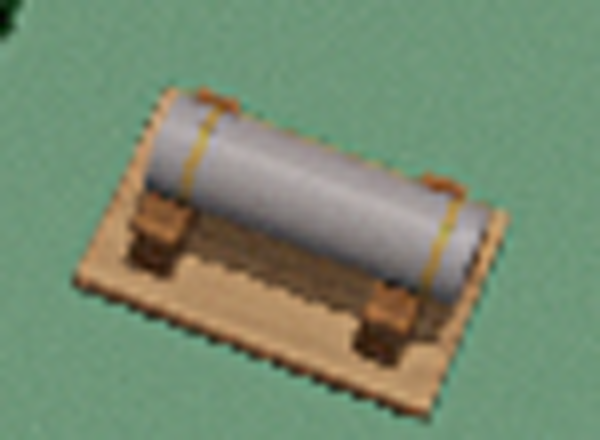

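```bash
cat > fit.py <<'E'
from h import *
from scipy.optimize import least_squares
def pix(L,k,ox,oy): return [((a+.5)/k-.5+ox,(b+.5)/k-.5+oy) for a,b in L]
def fit(obs,p0):
    def res(p):
        c,s=np.cos(p[2]),np.sin(p[2]); r=[]
        for n,uv,X in obs:
            w=[p[0]+c*X[0]-s*X[1],p[1]+s*X[0]+c*X[1],X[2]]
            r+=list(proj(n,w)-uv)
        return r
    return least_squares(res,p0,x_scale=[1,1,.01])
def run(name,A,B,p0):
    for l,o in(('top',A),('scene',B),('both',A+B)):
        s=fit(o,p0); print(name,l,s.x[:2].round(1),np.degrees(s.x[2]).round(2),s.fun.round(1))
    return s.x
if __name__=='__main__':
    T=[('top',u,X) for u,X in zip(pix([(75,75),(57,270),(707,337)],6,290,190),[(110,-45,12),(110,45,12),(-180,45,12)])]
    S=[('scene',u,X) for u,X in zip(pix([(622,237),(585,370),(65,283)],6,160,180),[(110,45,12),(110,-45,12),(-180,-45,12)])]
    p=run('fix',T,S,[350,-180,1.5])
    T=[('top',u,X) for u,X in zip(pix([(190,110),(607,250),(505,538),(80,387)],8,160,195),[(75,-50,10),(-75,-50,10),(-75,50,10),(75,50,10)])]
    S=[('scene',u,X) for u,X in zip(pix([(172,90),(508,212),(430,405),(78,277)],8,305,195),[(-75,50,10),(75,50,10),(75,-50,10),(-75,-50,10)])]
    r=run('rest',T,S,[350,170,1.2])
    # roller ends: silhouette top view: corners at left (130,178),(95,285) right (520,305),(480,410)
    for n,L,k,o in(('top',[(112,232),(500,360)],8,(160,195)),('scene',[(172,145),(470,255)],8,(305,195))):
        for u in pix(L,k,*o): print(n,back(n,*u,53).round(1))
    # axis ends projections
    c,s=np.cos(p[2]),np.sin(p[2])
    f=lambda w:[c*(w[0]-p[0])+s*(w[1]-p[1]),-s*(w[0]-p[0])+c*(w[1]-p[1])]
    for nm,n,L,k,o,z in(('jawplate','top',[(720,137),(715,243)],6,(290,190),118),('jawplate','scene',[(93,150),(120,85)],6,(160,180),118),
      ('stop','top',[(168,85),(160,200),(145,85),(132,200)],6,(290,190),100),('stop','scene',[(515,235),(540,170),(530,250),(555,178)],6,(160,180),100)):
        for u in pix(L,k,*o): print(nm,n,np.round(f(back(n,*u,z)),1))
E
python3 fit.py
```

```text
fix top [ 529.5 -202.8] 82.89 [-0.4 -0.4 -0.4  0.2  0.8  0.2]
fix scene [ 524.7 -198.5] 82.91 [ 0.4 -0.9  0.3  0.9 -0.6 -0.2]
fix both [ 527.7 -200.9] 82.97 [-1.1  0.3 -1.1  0.9  0.2  0.8 -0.5 -0.2 -0.6  1.7 -1.6  0.6]
rest top [505.  164.8] 69.78 [-0.3 -0.4  0.6  0.1  0.2 -0.  -0.5  0.3]
rest scene [499.6 168.9] 70.31 [-0.7 -0.7  0.6 -0.2  0.3  0.8 -0.2 -0.1]
rest both [503.3 166.3] 69.98 [-1.   0.3 -0.1  0.7 -0.3  0.6 -1.1  1.  -1.4  0.1 -0.1  0.9 -0.7  1.8
 -1.1  0.7]
top [528.4 232.   53. ]
top [484.7 108.8  53. ]
scene [483.6 115.6  53. ]
scene [525.5 231.9  53. ]
jawplate top [-148.7  -22.8]
jawplate top [-148.4   20.7]
jawplate scene [-144.6  -18.8]
jawplate scene [-143.8   22. ]
stop top [ 73.1 -25.6]
stop top [72.5 22.5]
stop top [ 82.5 -24.7]
stop top [83.9 23.6]
stop scene [ 73.7 -15.8]
stop scene [76.9 24.5]
stop scene [ 83.2 -22.8]
stop scene [85.6 21.3]
```

>>> play_rows(increments=[[18.3, 36.3, 0, 2.8, 0], [18.3, 36.3, 0, 2.8, 0], [18.3, 36.3, 0, 2.8, 0], [18.3, 36.3, 0, 2.8, 0], [18.3, 36.3, 0, 2.8, 0], [18.3, 36.3, 0, 2.8, 0], [18.3, 36.3, 0, 2.8, 0], [18.3, 36.3, 0, 2.8, 0], [18.3, 36.3, 0, 2.8, 0], [18.3, 36.3, 0, 2.8, 0], [18.3, 36.3, 0, 2.8, 0], [18.3, 36.3, 0, 2.8, 0], [18.3, 36.3, 0, 2.8, 0], [18.3, 36.3, 0, 2.8, 0], [18.3, 36.3, -10, 2.8, 0], [18.3, 36.3, -10, 2.8, 0], [18.3, 36.3, -10, 2.8, 0], [18.3, 36.3, -10, 2.8, 0], [18.3, 36.3, -10, 2.8, 0], [18.3, 36.3, -10, 2.8, 0]])

```text
time_s: 2.6
ee_pos: [504.5, 169.1, 167.3]
ee_rot: [-180.0, 0.0, 70.0]
force: [0.0, -0.1, 0.2]
gripper_width: 91.2
```

>>> play_rows(increments=[[0, 0, 0, 0, 0], [0, 0, 0, 0, 0]])

```text
time_s: 2.85
ee_pos: [503.6, 167.3, 167.6]
ee_rot: [-179.9, 0.1, 69.9]
force: [0.1, -0.6, -0.0]
gripper_width: 90.9
```

Run:
```python
from h import *
snap('top','t1');snap('scene','s1')
s=env.state();print(s['time_s'],s['ee_pos'],s['ee_rot'],s['force'])
crop('t1','t1r',140,170,270,280,6)
crop('s1','s1r',285,150,405,250,6)
```

```text
2.95 [503.74878211 166.92837575 168.1757581 ] [-1.79998802e+02  2.34515423e-02  6.98512436e+01] [-1.35437933 -0.04974053 -0.00788806]
```

View pics/t1r.png

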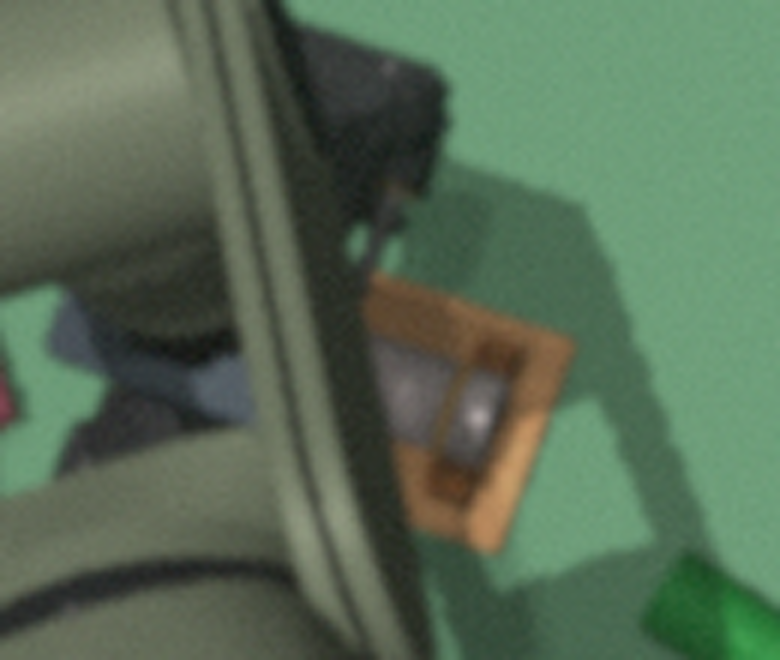

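View pics/s1r.png

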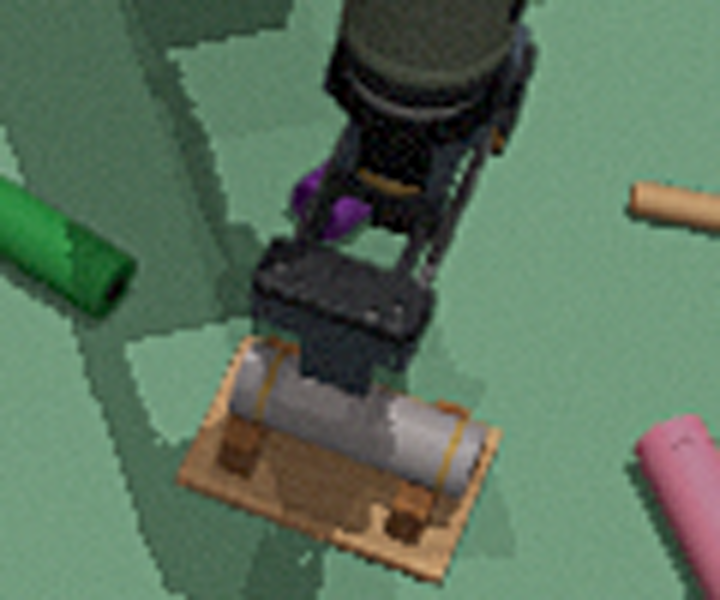

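Run:
```python
from h import *
c=np.array([503.8,167.2]);a=np.array([np.cos(np.radians(69.9)),np.sin(np.radians(69.9))]);p=np.array([a[1],-a[0]])
for d in(45.5,59):
  for e in(-16,16):
    q=c+p*d+a*e
    u=proj('scene',[*q,153.8]);print(d,e,((u-[285,150]+.5)*6-.5).round(0))
```

```text
45.5 -16 [305. 372.]
45.5 16 [368. 395.]
59 -16 [295. 393.]
59 16 [358. 417.]
```

>>> play_rows(increments=[[0, 0, -15, 0, 0], [0, 0, -20, 0, 0], [0, 0, -20, 0, 0], [0, 0, -20, 0, 0], [0, 0, -20, 0, 0], [0, 0, -15, 0, 0], [0, 0, -10, 0, 0], [0, 0, -5, 0, 0], [0, 0, 0, 0, 0], [0, 0, 0, 0, 0]])

```text
time_s: 4.2
ee_pos: [504.7, 168.0, 43.5]
ee_rot: [179.9, -0.0, 69.9]
force: [0.8, 0.6, -0.8]
gripper_width: 91.1
```

Run:
```python
from h import *
snap('scene','s2')
s=env.state();print(s['time_s'],s['ee_pos'],s['ee_rot'],s['force'])
crop('s2','s2r',285,160,405,260,6)
```

```text
4.25 [504.6462664  167.99855987  43.52771776] [ 1.79937783e+02 -4.22645524e-02  6.99153289e+01] [ 0.14377662  0.01906084 -0.15059804]
```

View pics/s2r.png

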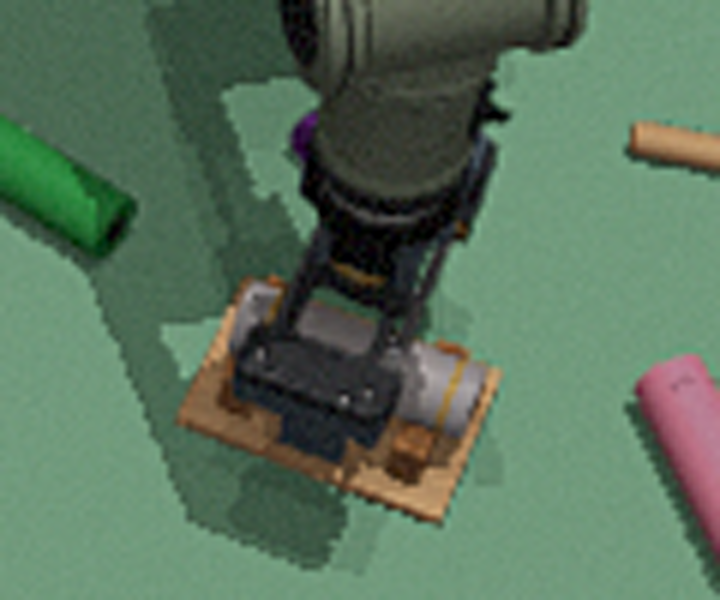

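>>> play_rows(increments=[[1, 3, 0, 0, 0.2], [0, 0, 0, 0, 0.45], [0, 0, 0, 0, 0.5], [0, 0, 0, 0, 0.55], [0, 0, 0, 0, 0.6], [0, 0, 0, 0, 0.65], [0, 0, 0, 0, 0.65]], newtons=5)

```text
time_s: 5.12
ee_pos: [504.6, 171.0, 42.9]
ee_rot: [-179.9, 0.0, 69.9]
force: [-2.5, 1.7, 1.5]
gripper_width: 39.8
```

>>> play_rows(increments=[[-1, 0.4, 0, 0, 0.7], [0, 0, 0, 0, 0.7], [0, 0, 0, 0, 0.7]])

```text
time_s: 5.5
ee_pos: [504.5, 171.0, 43.0]
ee_rot: [180.0, 0.0, 69.9]
force: [1.1, -1.7, -0.5]
gripper_width: 39.9
```

>>> play_rows(increments=[[0, 0, 0, 0, 0.8], [0, 0, 0, 0, 0.8], [0, 0, 0, 0, 0.8], [0, 0, 5, 0, 0.8], [0, 0, 10, 0, 0.8], [0, 0, 20, 0, 0.8], [0, 0, 20, 0, 0.8], [0, 0, 20, 0, 0.8], [0, 0, 20, 0, 0.8], [0, 0, 20, 0, 0.8], [0, 0, 15, 0, 0.8], [0, 0, 5, 0, 0.8], [0, 0, 0, 0, 0.8], [0, 0, 0, 0, 0.8]], newtons=25)

```text
time_s: 7.25
ee_pos: [503.7, 171.1, 177.2]
ee_rot: [-179.9, 0.1, 69.9]
force: [-0.6, 0.2, -2.7]
gripper_width: 39.8
```

>>> play_rows(increments=[[1.5, -12, 0, 0.9, 0.8], [1.5, -24, 0, 0.9, 0.8], [1.5, -24, 0, 0.9, 0.8], [1.5, -24, 0, 0.9, 0.8], [1.5, -24, 0, 0.9, 0.8], [1.5, -24, 0, 0.9, 0.8], [1.5, -24, 0, 0.9, 0.8], [1.5, -24, 0, 0.9, 0.8], [1.5, -24, 0, 0.9, 0.8], [1.5, -24, 0, 0.9, 0.8], [1.5, -24, 0, 0.8, 0.8], [1.5, -24, 0, 0.8, 0.8], [1.5, -24, 0, 0.8, 0.8], [1.5, -24, 0, 0.8, 0.8], [1.5, -24, 0, 0.8, 0.8], [0.5, -18, 0, 0.8, 0.8], [0, -6, 0, 0, 0.8], [0, 0, 0, 0, 0.8], [0, 0, 0, 0, 0.8]])

```text
time_s: 9.62
ee_pos: [527.1, -200.0, 177.8]
ee_rot: [-180.0, -0.0, 83.7]
force: [0.3, -0.9, -2.5]
gripper_width: 39.7
```

Run:
```python
from h import *
snap('top','t3');snap('scene','s3')
s=env.state();print(s['time_s'],s['ee_pos'],s['ee_rot'],s['force'])
crop('t3','t3f',285,150,425,260,5)
crop('s3','s3f',160,130,290,245,5)
```

```text
9.725 [ 527.20709842 -200.06700643  177.94447439] [-1.79994100e+02 -1.29695688e-02  8.37534008e+01] [ 0.00351024  1.02074082 -2.43638504]
```

View pics/t3f.png

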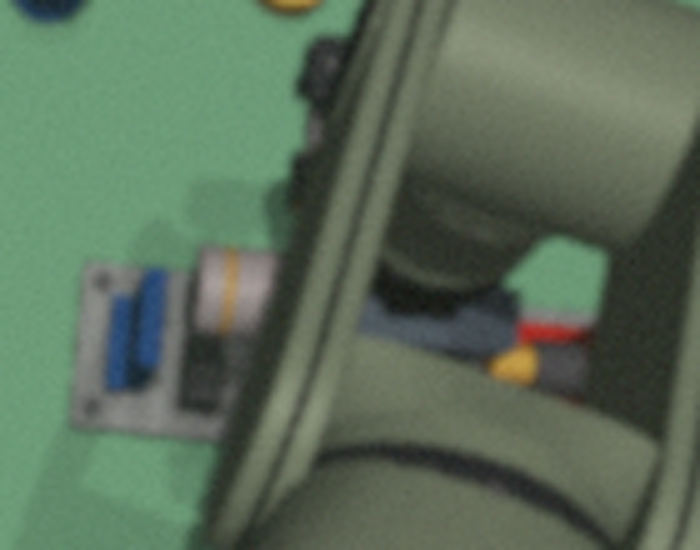

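View pics/s3f.png

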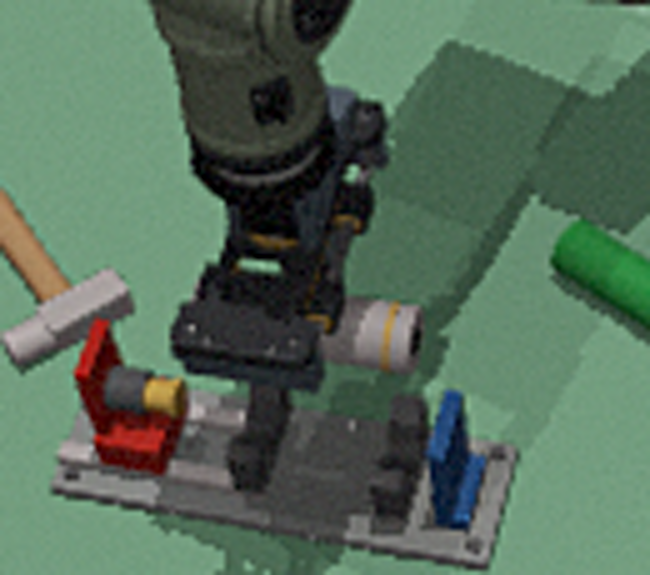

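```bash
cat > ov.py <<'E'
from h import *
def ov(n,f,o,x0,y0,x1,y1,k,cx,cy,z,yaw,L=65,R=20,ends=(1,-1)):
    im=np.load('pics/'+f+'.npy')[y0:y1,x0:x1,::-1]
    im=cv2.resize(im,None,fx=k,fy=k,interpolation=cv2.INTER_CUBIC)
    a=np.array([np.cos(np.radians(yaw)),np.sin(np.radians(yaw)),0]);b=np.array([-a[1],a[0],0])
    for e in ends:
        P=[((proj(n,np.array([cx,cy,z])+a*L*e+R*(np.cos(t)*b+np.sin(t)*np.array([0,0,1])))-[x0,y0]+.5)*k-.5) for t in np.linspace(0,2*np.pi,40)]
        cv2.polylines(im,[np.int32(np.round(P))],True,(0,0,255),1)
    cv2.imwrite('pics/'+o+'.png',im)
E
python3 - <<'E'
from ov import *
ov('top','t3','t3o',300,180,360,240,10,527.2,-200.1,183,83.7,ends=(1,))
ov('scene','s3','s3o',215,180,265,215,14,527.2,-200.1,183,83.7,ends=(1,))
E
```

```text
(no output)
```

View pics/t3o.png

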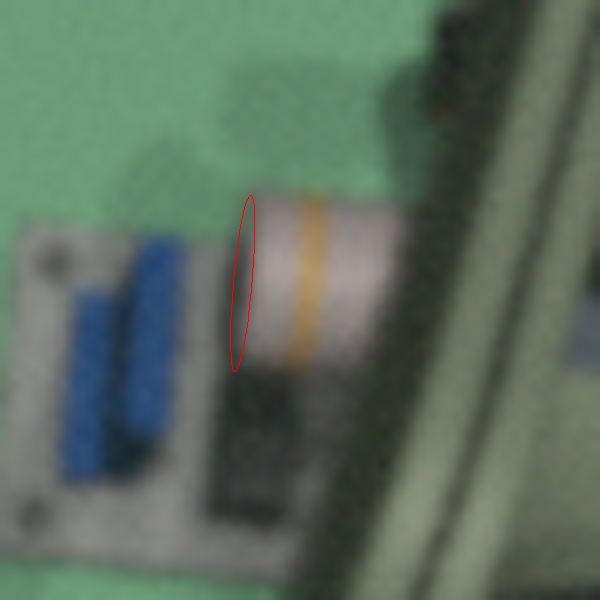

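View pics/s3o.png

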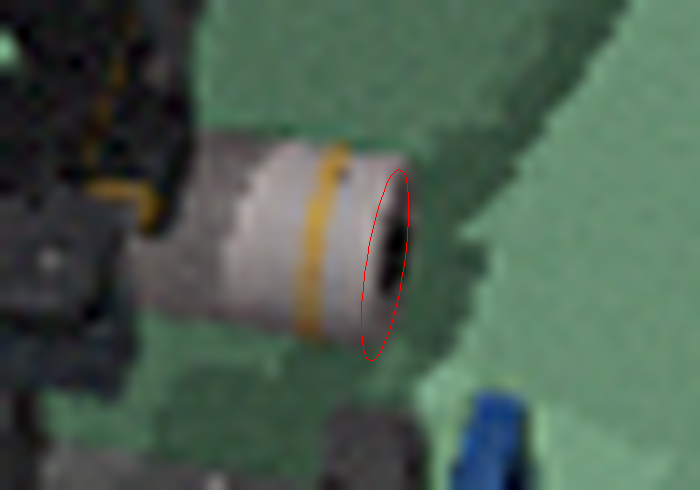

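>>> play_rows(increments=[[0.5, -0.5, -8, -0.7, 0.8], [0, 0, -15, 0, 0.8], [0, 0, -15, 0, 0.8], [0, 0, -15, 0, 0.8], [0, 0, -10, 0, 0.8], [0, 0, -7, 0, 0.8], [0, 0, -3, 0, 0.8], [0, 0, 0, 0, 0.8], [0, 0, 0, 0, 0.8]])

```text
time_s: 10.85
ee_pos: [528.1, -201.4, 105.4]
ee_rot: [179.9, 0.0, 83.0]
force: [0.4, -0.1, -2.3]
gripper_width: 39.5
```

Run:
```python
from ov import *
snap('top','t4');snap('scene','s4')
s=env.state();print(s['time_s'],s['ee_pos'],s['ee_rot'],s['force'])
x,y,z=s['ee_pos']
ov('top','t4','t4o',295,190,360,250,10,x,y,z+5,s['ee_rot'][2],ends=(1,))
ov('scene','s4','s4o',165,175,270,245,7,x,y,z+5,s['ee_rot'][2])
```

```text
10.95 [ 527.99670825 -201.34128313  105.40499073] [1.79943650e+02 1.07597257e-02 8.30088594e+01] [-1.24564511  0.04498236 -1.28596993]
```

View pics/t4o.png

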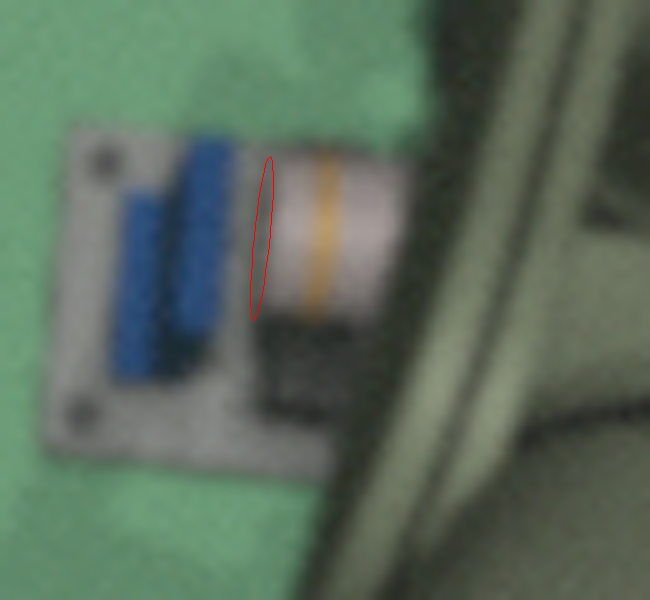

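View pics/s4o.png

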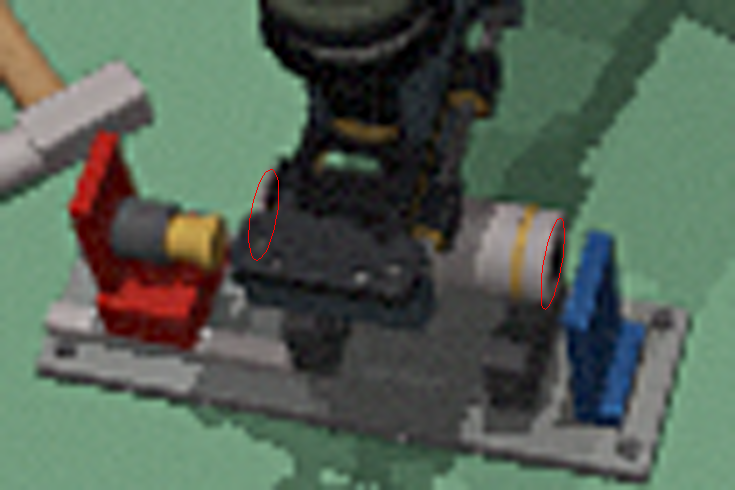

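>>> play_rows(increments=[[0, 0.5, -5, 0, 0.8], [0, 0, -8, 0, 0.8], [0, 0, -6, 0, 0.8], [0, 0, -3, 0, 0.8], [0, 0, -1, 0, 0.8], [0, 0, 0, 0, 0.8], [0, 0, 0, 0, 0.8]])

```text
time_s: 11.82
ee_pos: [527.9, -200.8, 82.2]
ee_rot: [180.0, 0.0, 83.0]
force: [-0.4, 0.4, -2.4]
gripper_width: 39.6
```

>>> play_rows(increments=[[0, 0, -1, 0, 0.8], [0, 0, -1, 0, 0.8], [0, 0, -1, 0, 0.8], [0, 0, 0, 0, 0.8]])

```text
time_s: 12.32
ee_pos: [527.7, -200.7, 78.9]
ee_rot: [-180.0, -0.0, 83.0]
force: [-0.3, 0.1, -2.3]
gripper_width: 39.5
```

>>> play_rows(increments=[[0, 0, -1, 0, 0.8], [0, 0, -1, 0, 0.8], [0, 0, 0, 0, 0.8]])

```text
time_s: 12.7
ee_pos: [527.7, -200.7, 76.8]
ee_rot: [-180.0, -0.0, 83.0]
force: [-0.3, 0.6, -2.9]
gripper_width: 39.8
```

>>> play_rows(increments=[[0, 0, -1, 0, 0.8], [0, 0, -1, 0, 0.8], [0, 0, 0, 0, 0.8]])

```text
time_s: 13.08
ee_pos: [527.7, -200.7, 74.9]
ee_rot: [-180.0, -0.0, 83.0]
force: [0.8, 0.1, -1.6]
gripper_width: 39.7
```

>>> play_rows(increments=[[0, 0, -1, 0, 0.8], [0, 0, -1, 0, 0.8], [0, 0, 0, 0, 0.8]])

```text
time_s: 13.45
ee_pos: [527.7, -200.7, 72.9]
ee_rot: [180.0, -0.0, 83.0]
force: [0.0, -1.0, -2.6]
gripper_width: 39.6
```

>>> play_rows(increments=[[0, 0, -1, 0, 0.8], [0, 0, -1, 0, 0.8], [0, 0, 0, 0, 0.8]])

```text
time_s: 13.82
ee_pos: [528.3, -200.9, 72.3]
ee_rot: [179.9, 0.0, 83.0]
force: [-1.3, 0.6, 6.0]
gripper_width: 39.8
```

>>> play_rows(increments=[[0, 0, -1, 0, 0.8], [0, 0, -1, 0, 0.8], [0, 0, 0, 0, 0.8]])

```text
time_s: 14.2
ee_pos: [528.4, -200.9, 72.2]
ee_rot: [179.8, 0.0, 83.0]
force: [-4.6, 1.9, 17.5]
gripper_width: 39.5
```

>>> play_rows(increments=[[0, 0, 1, 0, 0.8], [0, 0, 0, 0, 0.8], [0, 0, 0, 0, 0.8], [0, 0, 0, 0, 0.8]])

```text
time_s: 14.7
ee_pos: [528.3, -200.9, 72.2]
ee_rot: [179.9, 0.0, 83.0]
force: [-2.9, 1.1, 11.3]
gripper_width: 39.5
```

>>> play_rows(increments=[[0, 0, 0.7, 0, 0.8], [0, 0, 0, 0, 0.8], [0, 0, 0, 0, 0.5], [0, 0, 0, 0, 0.4], [0, 0, 0, 0, 0.3], [0, 0, 0, 0, 0.3], [0, 0, 0, 0, 0.3]])

```text
time_s: 15.58
ee_pos: [527.7, -200.7, 70.5]
ee_rot: [-180.0, -0.0, 83.0]
force: [-0.5, -0.1, 0.4]
gripper_width: 63.9
```

>>> play_rows(increments=[[0, 0, 10, 0, 0.3], [0, 0, 25, 0, 0.3], [0, 0, 30, 0, 0.3], [0, 0, 30, 0, 0.3], [0, 0, 20, 0, 0.6], [-2, -16, 5, 0, 1], [-3, -24, 0, 0, 1], [-3, -25, 0, 0, 1], [-3, -25, 0, 0, 1], [-3, -25, 0, 0, 1], [-3, -25, 0, 0, 1], [-3, -24, 0, 0, 1], [-2, -16, 0, 0, 1], [-1, -9, 0, 0, 1], [0, 0, 0, 0, 1], [0, 0, 0, 0, 1]])

```text
time_s: 17.58
ee_pos: [504.9, -389.1, 190.7]
ee_rot: [180.0, -0.0, 83.0]
force: [-0.3, 0.0, -0.1]
gripper_width: 0.2
```

Run:
```python
from ov import *
snap('top','t5');snap('scene','s5')
s=env.state();print(s['time_s'],s['ee_pos'],s['ee_rot'],s['force'],s['gripper_width'])
ov('scene','s5','s5o',150,160,280,260,6,528,-201,77,83)
ov('top','t5','t5o',290,170,430,270,5,528,-201,77,83)
```

```text
17.675 [ 504.93137149 -389.04106895  190.80067576] [ 1.79993723e+02 -1.20449395e-02  8.30607368e+01] [ 1.11407709  0.18479576 -0.08353159] 0.4506187025471559
```

View pics/s5o.png

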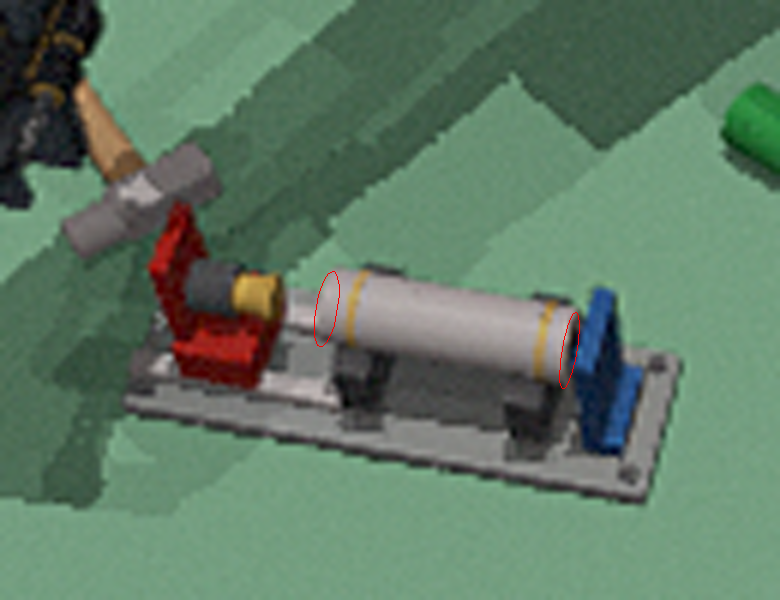

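View pics/t5o.png

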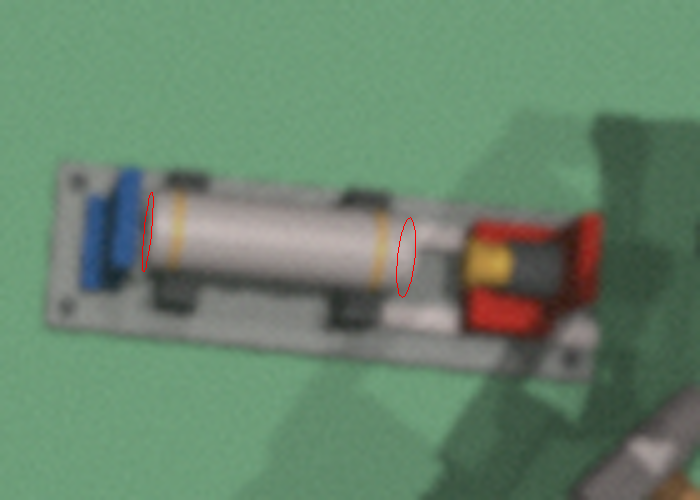

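>>> play_rows(increments=[[0, 0, -15, 0, 1], [0, 0, -25, 0, 1], [0, 0, -25, 0, 1], [0, 0, -20, 0, 1], [0, 0, -10, 0, 1], [0, 0, -4, 0, 1], [0.5, 4, 0, 0, 1], [0.6, 5, 0, 0, 1], [0.6, 5, 0, 0, 1], [0.2, 2, 0, 0, 1], [0.2, 2, 0, 0, 1], [0, 0, 0, 0, 1]])

```text
time_s: 19.18
ee_pos: [506.9, -371.7, 91.7]
ee_rot: [180.0, 0.0, 83.0]
force: [-0.6, -0.3, -0.5]
gripper_width: 0.7
```

>>> play_rows(increments=[[0.25, 2, 0, 0, 1], [0.25, 2, 0, 0, 1], [0.25, 2, 0, 0, 1], [0.25, 2, 0, 0, 1]])

```text
time_s: 19.68
ee_pos: [507.7, -364.7, 91.7]
ee_rot: [180.0, 0.1, 83.1]
force: [-1.7, -5.8, -1.8]
gripper_width: 0.4
```

>>> play_rows(increments=[[0.25, 2, 0, 0, 1], [0.25, 2, 0, 0, 1], [0.25, 2, 0, 0, 1]])

```text
time_s: 20.05
ee_pos: [508.3, -360.8, 91.8]
ee_rot: [179.9, 0.3, 83.1]
force: [-1.8, -9.2, -2.5]
gripper_width: 0.2
```

>>> play_rows(increments=[[0.25, 2, 0, 0, 1], [0.25, 2, 0, 0, 1], [0.25, 2, 0, 0, 1], [0.25, 2, 0, 0, 1], [0.25, 2, 0, 0, 1], [0.25, 2, 0, 0, 1], [0.25, 2, 0, 0, 1], [0.25, 2, 0, 0, 1]])

```text
time_s: 21.05
ee_pos: [510.3, -344.8, 91.8]
ee_rot: [179.9, 0.3, 83.1]
force: [-1.8, -9.4, -1.8]
gripper_width: 0.4
```

>>> play_rows(increments=[[0.25, 2, 0, 0, 1], [0.12, 1, 0, 0, 1], [0.12, 1, 0, 0, 1], [0.12, 1, 0, 0, 1]])

```text
time_s: 21.55
ee_pos: [510.9, -339.7, 91.8]
ee_rot: [179.9, 0.3, 83.1]
force: [-2.6, -9.4, -1.9]
gripper_width: 0.5
```

Run:
```python
from ov import *
snap('scene','s6')
crop('s6','s6o',150,160,280,260,6)
```

```text
(no output)
```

View pics/s6o.png

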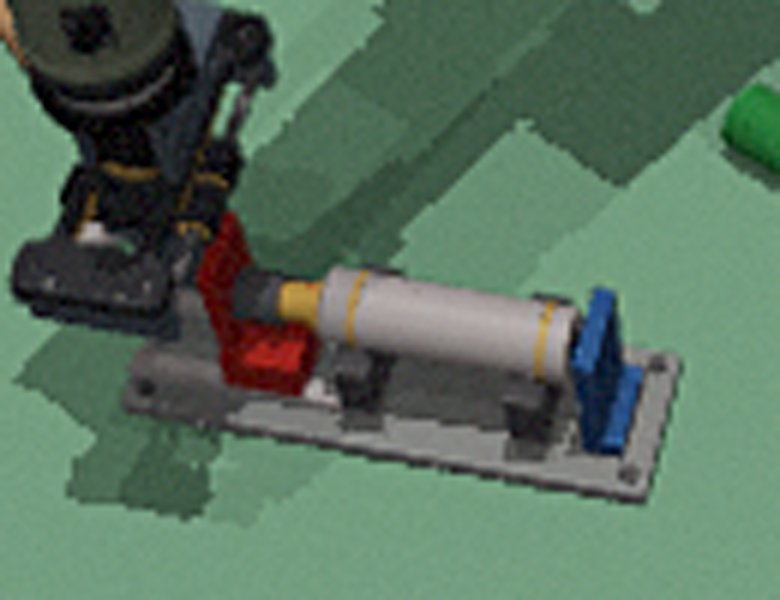

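>>> play_rows(increments=[[0.12, 1, 0, 0, 1], [0.12, 1, 0, 0, 1], [0.12, 1, 0, 0, 1]])

```text
time_s: 21.98
ee_pos: [511.3, -336.7, 91.8]
ee_rot: [179.9, 0.3, 83.1]
force: [-2.3, -9.3, -2.6]
gripper_width: -0.1
```

>>> play_rows(increments=[[0.12, 1, 0, 0, 1], [0.12, 1, 0, 0, 1]])

```text
time_s: 22.22
ee_pos: [511.6, -334.8, 91.8]
ee_rot: [179.9, 0.3, 83.1]
force: [-2.3, -9.9, -2.8]
gripper_width: 0.5
```

>>> play_rows(increments=[[0.12, 1, 0, 0, 1], [0.12, 1, 0, 0, 1]])

```text
time_s: 22.48
ee_pos: [511.8, -333.4, 91.8]
ee_rot: [179.9, 0.4, 83.1]
force: [-2.4, -11.5, -3.3]
gripper_width: 0.6
```

>>> play_rows(increments=[[0.12, 1, 0, 0, 1], [0.12, 1, 0, 0, 1]])

```text
time_s: 22.72
ee_pos: [512.0, -331.4, 91.8]
ee_rot: [179.9, 0.4, 83.1]
force: [-3.3, -11.0, -3.1]
gripper_width: 0.5
```

>>> play_rows(increments=[[0.12, 1, 0, 0, 1], [0.12, 1, 0, 0, 1]])

```text
time_s: 22.98
ee_pos: [512.3, -329.4, 91.8]
ee_rot: [179.9, 0.4, 83.1]
force: [-1.8, -11.5, -3.3]
gripper_width: 0.2
```

>>> play_rows(increments=[[0.12, 1, 0, 0, 1], [0.12, 1, 0, 0, 1]])

```text
time_s: 23.22
ee_pos: [512.5, -327.5, 91.8]
ee_rot: [179.9, 0.4, 83.1]
force: [-2.5, -12.2, -2.7]
gripper_width: 0.3
```

>>> play_rows(increments=[[0.12, 1, 0, 0, 1], [0.12, 1, 0, 0, 1]])

```text
time_s: 23.48
ee_pos: [512.7, -326.3, 91.8]
ee_rot: [179.9, 0.5, 83.1]
force: [-2.4, -13.5, -4.1]
gripper_width: 0.5
```

>>> play_rows(increments=[[0.12, 1, 0, 0, 1], [0.12, 1, 0, 0, 1]])

```text
time_s: 23.72
ee_pos: [512.9, -325.1, 91.9]
ee_rot: [179.9, 0.6, 83.1]
force: [-3.1, -16.7, -4.5]
gripper_width: 0.7
```

Run:
```python
from ov import *
snap('scene','s7');snap('top','t7')
crop('s7','s7o',150,160,280,260,6)
crop('t7','t7o',290,190,400,260,7)
```

```text
(no output)
```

View pics/s7o.png

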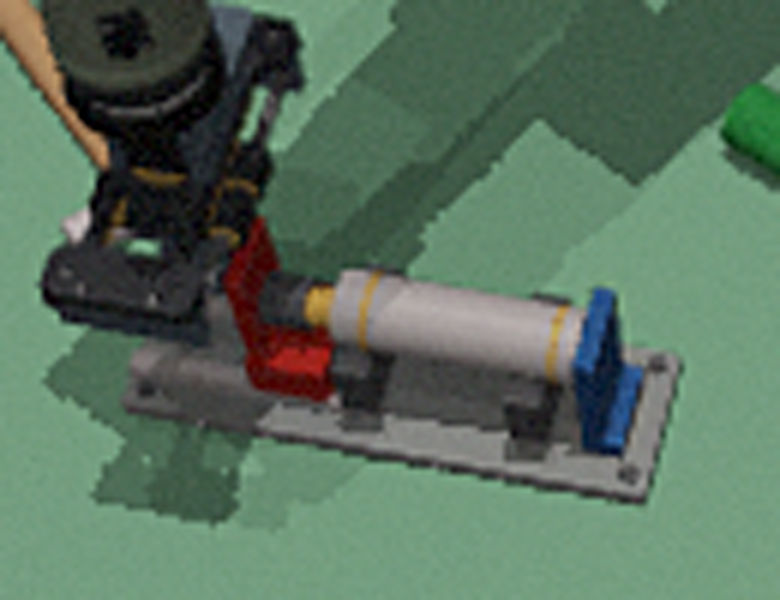

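View pics/t7o.png

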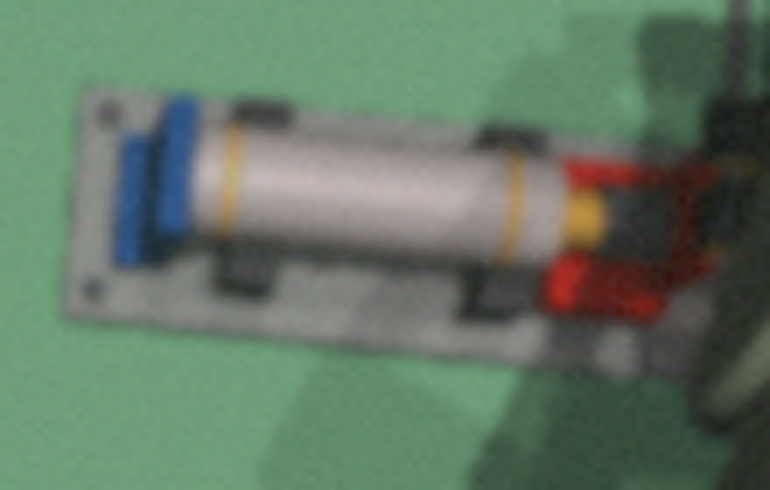

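>>> play_rows(increments=[[0.06, 0.5, 0, 0, 1], [0.06, 0.5, 0, 0, 1], [0.06, 0.5, 0, 0, 1], [0, 0, 0, 0, 1], [0, 0, 0, 0, 1], [0, 0, 0, 0, 1]])

```text
time_s: 24.58
ee_pos: [513.0, -324.3, 91.9]
ee_rot: [179.9, 0.6, 83.1]
force: [-4.1, -18.1, -4.5]
gripper_width: 0.9
```

>>> play_rows(increments=[[0.06, 0.6, 0, 0, 1], [0, 0, 0, 0, 1], [0, 0, 0, 0, 1], [0, 0, 0, 0, 1]])

```text
time_s: 25.08
ee_pos: [513.0, -323.9, 91.9]
ee_rot: [179.9, 0.6, 83.1]
force: [-3.0, -18.7, -4.6]
gripper_width: 0.3
```

>>> play_rows(increments=[[-0.12, -1, 0, 0, 1], [-0.12, -1, 0, 0, 1], [-0.25, -2, 0, 0, 1], [-0.5, -4, 0, 0, 1], [-1, -8, 0, 0, 1], [-1, -8, 0, 0, 1], [0, -4, 10, 0, 1], [0, 0, 25, 0, 1], [0, 0, 30, 0, 1], [0, 0, 25, 0, 1], [0, 0, 10, 0, 1], [0, 0, 0, 0, 1], [0, 0, 0, 0, 1]])

```text
time_s: 26.7
ee_pos: [509.9, -345.3, 190.5]
ee_rot: [-179.9, -0.1, 83.0]
force: [-0.5, 0.6, 0.4]
gripper_width: 0.1
```

Run:
```python
from ov import *
s=env.state();print(s['time_s'],s['ee_pos'],s['force'])
snap('scene','s8');snap('top','t8')
crop('s8','s8o',150,160,280,260,6)
crop('t8','t8o',290,190,400,260,7)
```

```text
26.7 [ 509.9485042  -345.25177123  190.50046675] [-0.49342843  0.58976688  0.39139631]
```

View pics/s8o.png

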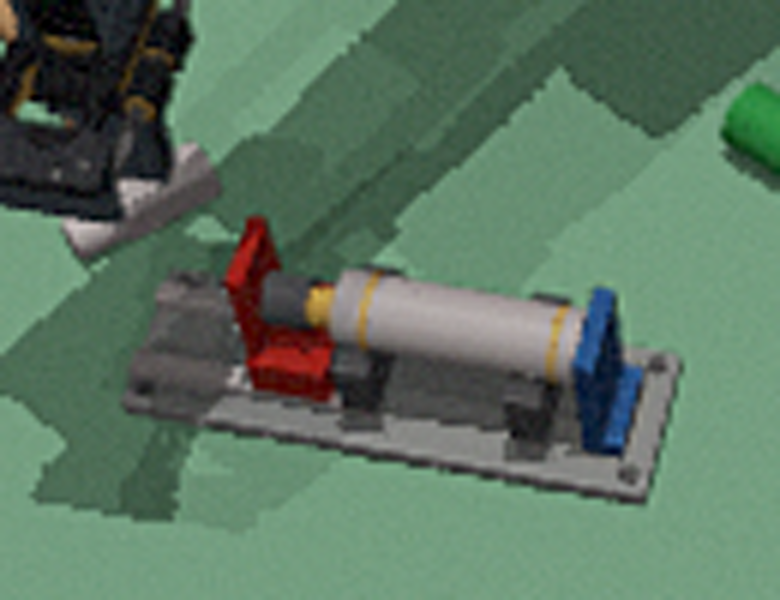

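View pics/t8o.png

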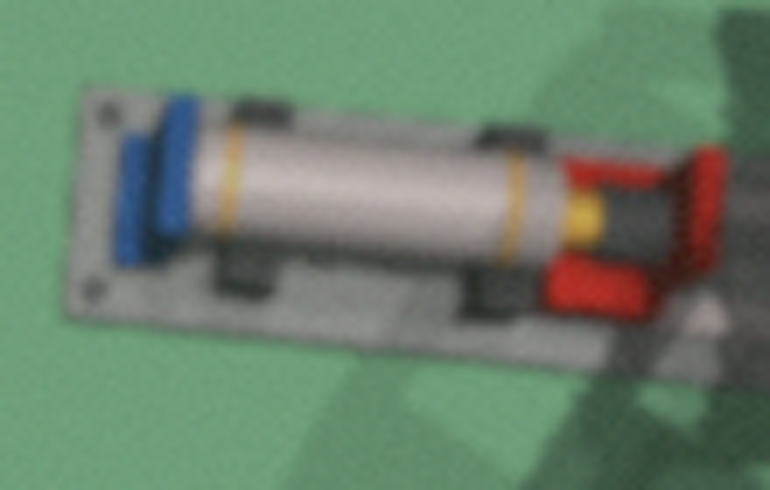

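The roller is in both Vs against the blue stop (crop t8o, around x=195). The brass nose is partly pressed in, at about (585,218), and the arm is clear.

```bash
python3 -c "
from workcell import env
print(env.job_done())"
```

```text
the job is handed in; nothing more can be done
None
```

The roller is clamped in the fixture against the blue stop, and I handed the job in at about 27 s of the 61 s allowed. The hand-in gives no verdict.

- **Setting down:** I gripped the roller in its rest and lowered it until I felt the Vs. The seated axis is about 77 mm above the table. It bore on the Vs at about 14 N downwards (about 20 N at the peak, estimated 28 N summed over the flanks) for more than 0.5 s while still held, and then I let go. The peak came from sending two lowering steps before reading the first one's force; it stayed under the 40 N limit.
- **Clamping:** I pushed the jaw with closed fingers. It slid at about 9.5 N, slid the roller at about 11.5 N, then the force rose at the stop. I held it at about 19 N on the plate, which puts roughly 9.5 N on the nose, and backed away.
- **Last checks:** The final pictures show the roller lying straight in both V-blocks against the stop, with the nose still pressed in and the arm touching nothing. The clamp force left after backing off could not be measured directly. I did not measure the bystanders afterwards, but the arm never came near them.
- **Disagreement:** The two cameras put things about 5 mm apart. I used their mean and relied on feel for the final fit.

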